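Sort tagged leather heel blanks and lock the pass case

ROBOT

A 7-joint arm with a two-finger parallel gripper is mounted at the origin on the work surface. World frame = base frame: x ahead of the robot, y to its left, z up, the work surface at z = 0. Lengths are in mm, angles in degrees, forces in N, time in s.
With the tool pointing down it reaches from about 425 to 925 mm from the base axis. Payload 6.8 kg.
Tool frame: the origin (TCP) lies between the finger pads; the fingertips stand 25 mm ahead of it and the grasp point (between the pads) lies 6 mm ahead of it (r.tcp_to_tips is the distance from the TCP to the fingertips, in mm); z points along the fingers, y is the line along which they close (so a half turn about z gives the same grasp; the last joint's range is limited). The gripper opens to 88 mm and grips with 3 to 60 N. Pads are 20 mm wide; open, the fingers measure 115 mm over their backs; the gripper's body (75 mm by 178 mm) begins 61 mm behind the grasp point.
Start: joints at [58.837, 27.33, 1.283, 89.118, -0.659, 63.558, -4.761], TCP at [284.952, -611.922, 247.664] pointing down, gripper open.
Joint ranges: [-169.35, 169.35], [-19.33, 120.38], [-80.79, 83.38], [13.8, 139.57], [-78.32, 258.32], [9.67, 109.79], [-169.56, 169.56]. Speed limits (degrees/s): [136.94, 136.94, 180, 180, 180, 180, 180].

INTERFACE

Orientations are given as a 3x3 rotation matrix whose columns are the frame's x, y, z axes.
In Python, from workcell import r gives the robot as it stands.
- The arm moves only by the tool servo_tool, never from a script. Its argument "plan" is a list of rows, each a list of 4 numbers: the shift along the tool's x, y, z in mm, then the turn about the tool's z in degrees. A call has 1 to 8 rows; each row is the pose to reach, as a shift and turn from the pose commanded when the call began, along the tool's axes at that moment; what a row does not reach only later rows make up. A row lasts 1/10 s, in which the tool goes at most 50 mm and 8.59 degrees, less where a joint would pass 70% of its speed; a pose out of reach is approached as far as the arm can. A call with a gripper value outside its range is refused whole. "grip" is the closure, from -1 (fully open) to 1 (shut), set as the call begins (left out, the last holds). The fingers move at their own pace and stop on an object; the grip force is fixed at half the most. Time passes only in rows, so rows that repeat a pose let the fingers close. It gives the time, the measured TCP pose, the force, the opening and the grip force at its end, in the units of the state.
- r.get_obs(): the state, without advancing time (a new reading comes with each control period).
- r.grab_frame(name): name is "side" or "top" or "wrist"; returns (picture, depth): 480x640x3 uint8, blue, green, red; 480x640 float32, mm along the optical axis (not along the pixel's ray), 0 where there is no reading.
- r.camera_params(name): a dict with "fovy" (degrees; the focal length in pixels is half the picture's height over the tangent of half this angle, whatever the lens; pixels are square), "cx", "cy" (the principal point, pixels), "R" (3x3) and "t" (3): a world point X has camera coordinates R X + t. Camera axes: x right, y down, z forward; pixel columns grow to the right and rows downward; lengths in mm; the calibration is good to about 2 mm. A picture is of the moment at which its call begins: read the wrist's pose just before it. camera_params takes no time and is no camera call; for the wrist camera it gives the pose at the moment of the call.
- r.finish_job(): hands the job in; it is judged then, once.
Trained networks look in the newest picture that a camera, given by its name, has taken for a name from the list of things; names that differ only in an ending like _2 or _b are one class to them, and where a whole thing is asked for, a point or a joint stands for the part that bears it (a point fixed in the world has none). Each returns a list of dicts, best first, with "conf" (0 to 1); they miss things now and then, are a little off and sometimes report something else, mostly with a low value. They report only what shows in the picture. A call takes as long as a camera call. They do not tell look-alikes from the thing itself.
- r.trace(thing, camera): "mask" (480x640 bool, what is visible of it) and "pixel" ([column, row] in pixels, amid what is visible of it).
- r.mark_of(thing, camera): "pixel" ([column, row] in pixels: a listed point, or the origin of a listed thing).
The state is a dict: "clock": time; "joints": joint angles; "qd": joint speeds; "tau": joint torques, N m; "position": TCP position; "tcp_rot": TCP orientation; "wrist_force": force on the tool from outside, world axes, zero at the start; "wrist_torque": the same for the moment, N m; "gripper_width": opening from 0.0 (shut) to 1.0 (fully open); "grip_force": force on a finger pad.
Only numpy, scipy, OpenCV 4.12 (cv2) and the standard library are available. Lean on these libraries where they do the work, as an engineer would, in place of code of your own. Each camera call takes 0.05 s, during which the arm holds its last target. There are 200 camera calls.

TASK

Slide the lid of the pass case fully open. Put every heel blank with a green tag into the pass case, lying flat side by side, and every one with a red tag into the reject tray. When all are sorted, slide the lid fully shut, and only then turn the yellow lock collar beside it to its green locked mark, as far as it goes; leave everything else on the bench where it is.

Things in the scene. Friction and masses are not known exactly. Their poses are not given: they have to be found in the camera images.
- case: Pass case, fixed: light wooden box, 132 (x) by 252 (y) by 45 mm high, open top, walls and floor 6 mm, green plate on its robot-side wall. Two lid runners reach 195 mm past its centre on its far (+x) side. Origin: centre of its underside. The collar's steel block (64 by 68, 50 mm high) stands against its -y side. It is left or right of the robot, yaw up to 0.12.
- lid (a joint): Plywood sliding lid of the pass case, 132 by 250 by 6 mm, top face 51 mm above the bench. 0 = shut, 0.12 m = fully open; it slides along the case's +x (away from the robot). About 2 N of friction, stays where it is left. Starts shut or nearly so.
- lid_handle (a point): Middle of the black bar handle on the lid: 14 mm thick along case x, 60 mm long along case y, 27 mm tall (from 50 to 77 mm above the bench); this point is 64 mm above the bench. Can be pinched across its 14 mm from above, or pushed.
- collar (a joint): Captive lock collar (aluminium ring, lug, yellow grip bar) on a vertical axis on the steel block. 0 = released, lug to case +x; 1.57 rad = locked, at its end stop: lug to case +y, over the lid, and the bar's black-striped tail at the block's green mark. Grows anticlockwise seen from above; friction 0.05 N m; stays where left. Starts at 0.05 to 0.45.
- collar_grip (a point): On the collar's axis, in the middle of its yellow grip bar, 69 mm above the bench. The bar is 12 mm thick, 50 mm long along the lug, and stands from 58 to 80 mm above the bench.
- reject: Reject tray, fixed to the bench: dark open wooden tray 150 (x) by 252 (y) by 35 mm high outside, walls and floor 6 mm, red plate on the robot-side wall and red strips on its short rims. Origin: centre of its underside. It stands on the other side from the case.
- heel_g1: Heel blank of layered brown leather with a GREEN (pass) round tag 28 mm across on both flat faces. D-shaped block 56 mm long (own x, rounded at +x), 50 mm wide between flat sides (own y), 28 mm high (own z), 60 g. Origin: centre of its underside as built. May be absent (None).
- heel_g2: Heel blank of layered brown leather with a GREEN (pass) round tag 28 mm across on both flat faces. D-shaped block 56 mm long (own x, rounded at +x), 50 mm wide between flat sides (own y), 28 mm high (own z), 60 g. Origin: centre of its underside as built. May be absent (None).
- heel_g3: Heel blank of layered brown leather with a GREEN (pass) round tag 28 mm across on both flat faces. D-shaped block 56 mm long (own x, rounded at +x), 50 mm wide between flat sides (own y), 28 mm high (own z), 60 g. Origin: centre of its underside as built. May be absent (None).
- heel_r1: Heel blank of layered brown leather with a RED (reject) round tag 28 mm across on both flat faces. D-shaped block 56 mm long (own x, rounded at +x), 50 mm wide between flat sides (own y), 28 mm high (own z), 60 g. Origin: centre of its underside as built. May be absent (None).
- heel_r2: Heel blank of layered brown leather with a RED (reject) round tag 28 mm across on both flat faces. D-shaped block 56 mm long (own x, rounded at +x), 50 mm wide between flat sides (own y), 28 mm high (own z), 60 g. Origin: centre of its underside as built. May be absent (None).
- heel_r3: Heel blank of layered brown leather with a RED (reject) round tag 28 mm across on both flat faces. D-shaped block 56 mm long (own x, rounded at +x), 50 mm wide between flat sides (own y), 28 mm high (own z), 60 g. Origin: centre of its underside as built. May be absent (None).
- marker: Bystander, to be left alone: white marker pen with a green cap, 125 mm long, beside the reject tray. Origin on its underside.
- awl: Bystander, to be left alone: awl with a red handle, 150 mm long, beside the reject tray. Origin on its underside.
- glue: Bystander, to be left alone: glue jar, 64 mm across, 85 mm tall. Origin on its underside.
- hammer: Bystander, to be left alone: hammer. Origin on its underside.
- last: Bystander, to be left alone: wooden shoe last, 120 mm long. Origin on its underside.
- rule: Bystander, to be left alone: steel rule 150 by 30 by 4 mm, behind the heels. Origin on its underside.
Not all that is in view belongs to the job. What is shaped like the heel_r3 but blue or purple is not meant.

How it is judged:
By the outcome, as a careful person would: the job done as asked, in the order asked, and still so for the second after the job is handed in, with the robot touching nothing.
Of heel_g1, heel_g2, heel_g3, heel_r1, heel_r2, heel_r3 only 4 to 6 are there at a start; the rules pass over those that are not, and their reading is None.
At some moment in a run one of heel_g1, heel_g2, heel_g3, heel_r1, heel_r2, heel_r3 may be knocked a few centimetres aside while the robot is not near it.
Once in a run the grip may slacken for a moment while it holds something.
It also fails if it takes over 210 s, if anything falls off the work surface, if the arm or the gripper's body presses on something with over 40 N, if the wrist force passes 120 N, or if a joint passes its speed limit or range.

## Working session

There is one attempt and no reset: what is moved stays moved. The work goes in short steps, Python scripts to look and compute and a tool call to move; the robot and the scene stay as the last step left them, time stands still between calls to the robot, and variables do not carry over. Pictures are saved under pics/ and viewed, at most 14 in all, crops included, and the job is handed in when it is done.

Besides the shell and the picture viewer there is one more tool, called after ">>>" as name(argument=value, ...), one argument or row to a line, values as JSON. servo_tool: Moves the arm, as the interface text tells. Its arguments: {"type":"object","properties":{"plan":{"type":"array"},"grip":{"type":"number"}},"required":["plan"]}

```bash
mkdir -p pics; ls
cat > h.py <<'E'
import numpy as np, cv2
from workcell import r
def cam(n):
    c=r.camera_params(n); f=240/np.tan(np.radians(c["fovy"])/2); return c,f
def at_z(n,px,z):
    c,f=cam(n); R=np.array(c["R"]);t=np.array(c["t"])
    d=R.T@np.array([(px[0]-c["cx"])/f,(px[1]-c["cy"])/f,1]); o=-R.T@t
    return o+d*(z-o[2])/d[2]
def cloud(n,D):
    c,f=cam(n); R=np.array(c["R"]);t=np.array(c["t"])
    v,u=np.mgrid[:480,:640]
    P=np.stack([(u-c["cx"])/f*D,(v-c["cy"])/f*D,D],-1)
    return (P-t)@R
def proj(n,X):
    c,f=cam(n); p=np.array(c["R"])@X+np.array(c["t"]); return p[:2]/p[2]*f+[c["cx"],c["cy"]]
def to_tool(X):
    o=r.get_obs(); return np.array(o["tcp_rot"]).T@(np.array(X)-o["position"])
E
python3 - <<'E'
from h import *
o=r.get_obs(); print(o["clock"],o["position"],o["tcp_rot"],o["gripper_width"],r.tcp_to_tips)
I,D=r.grab_frame("top"); cv2.imwrite("pics/top0.png",I)
c,f=cam("top"); print(c,f)
for n in ["case","lid","lid_handle","collar","collar_grip","reject","heel_g1","heel_r1","marker","awl","glue","hammer","last","rule"]:
    for m in r.mark_of(n,"top"): print(n,np.round(m["pixel"]),round(m["conf"],2))
print(r.get_obs()["clock"])
I,D=r.grab_frame("side"); cv2.imwrite("pics/side0.png",I)
E
```

```text
pics
0.0 [ 284.68603863 -611.44116532  246.68002672] [[ 9.06532695e-01  4.22134682e-01 -8.85149381e-04]
 [ 4.22135585e-01 -9.06531375e-01  1.55395965e-03]
 [-1.46435422e-04 -1.78236828e-03 -9.99998401e-01]] 0.9973525977796475 25.0
{'fovy': 51.74376366434722, 'cx': 317.9551712900191, 'cy': 244.23198603975194, 'R': array([[ 0.02276286, -0.99962859,  0.01498415],
       [-0.99719495, -0.02377131, -0.07097293],
       [ 0.07130277, -0.01332657, -0.99736569]]), 't': array([ -35.05052052,  551.51333352, 1036.39651596])} 494.8784318414561
case [169. 255.] 0.67Traceback (most recent call last):
  File "<stdin>", line 6, in <module>
ValueError: it knows: awl, case, collar_grip, glue, hammer, heel_g, heel_r, last, lid_handle, marker, reject, rule
```

View pics/top0.png

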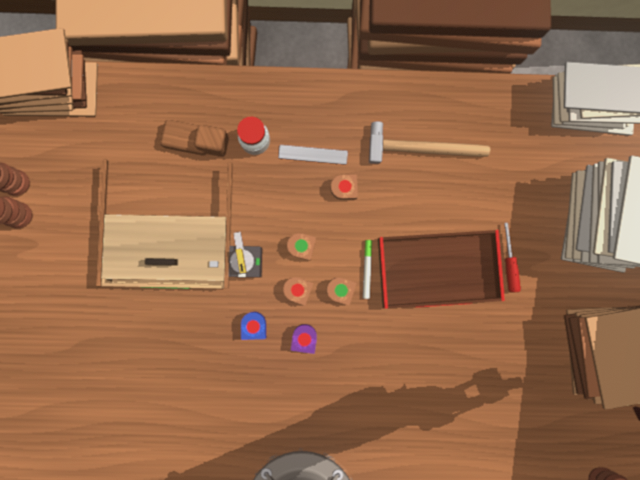

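The top picture shows the case on the left (columns 100–226, rows 215–288), its handle at (161,262) and the collar at (242,262). The reject tray is at (441,270).

Heel candidates:
- **Brown, to sort:** green at (301,246) and (341,290), red at (297,290) and (345,187).
- **Look-alikes, excluded because their bodies aren't brown leather:** blue at (253,327) and purple at (304,340).

Next I'll measure the positions and make one enlarged crop to confirm.

Run:
```python
from h import *
I,D=r.grab_frame("top"); P=cloud("top",D); np.savez("top.npz",I=I,D=D)
for n,z in [("case",0),("lid_handle",64),("collar_grip",69),("reject",0),("heel_g",0),("heel_r",0),("glue",0),("last",0),("rule",0)]:
    for m in r.mark_of(n,"top"): print(n,np.round(m["pixel"]),round(m["conf"],2),np.round(at_z("top",m["pixel"],z)))
hsv=cv2.cvtColor(I,cv2.COLOR_BGR2HSV)
for x,y in [(301,246),(341,290),(297,290),(345,187)]:
    w=P[y-22:y+22,x-22:x+22].reshape(-1,3); w=w[(w[:,2]>20)&(w[:,2]<36)]
    # the tag centre by colour
    s=hsv[y-12:y+13,x-12:x+13]; k=(s[...,1]>170)&(((s[...,0]>45)&(s[...,0]<80))|((s[...,0]<4)|(s[...,0]>174)))
    ys,xs=np.nonzero(k); c=(xs.mean()+x-12,ys.mean()+y-12)
    rect=cv2.minAreaRect(w[:,:2].astype(np.float32))
    print((x,y),len(w),np.median(w[:,2]),"tag",k.sum(),np.round(at_z("top",c,28)),"rect",np.round(rect[0]),np.round(rect[1]),rect[2], "cen",w[:,:2].mean(0).round())
# lid, tray rect
for name,(x0,x1,y0,y1),(za,zb) in [("lid",(95,232,205,292),(47,55)),("handle",(140,182,252,272),(65,85)),("tray",(372,512,225,312),(29,40)),("bar",(230,262,235,280),(72,86))]:
    w=P[y0:y1,x0:x1].reshape(-1,3); w=w[(w[:,2]>za)&(w[:,2]<zb)]
    rect=cv2.minAreaRect(w[:,:2].astype(np.float32)); print(name,len(w),np.median(w[:,2]),np.round(rect[0]),np.round(rect[1]),rect[2])
a=cv2.resize(I[205:305,90:270],None,fx=4.4,fy=4.4,interpolation=cv2.INTER_CUBIC)[:, :400*2]
b=cv2.resize(I[170:360,230:370],None,fx=3,fy=3,interpolation=cv2.INTER_CUBIC)
cv2.imwrite("pics/a.png",a[:440]);cv2.imwrite("pics/b.png",b)
print(r.get_obs()["clock"])
```

```text
case [171. 253.] 0.79 [526. 294.   0.]
case [159. 260.] 0.59 [510. 320.   0.]
lid_handle [163. 264.] 0.89 [501. 292.  64.]
lid_handle [427. 149.] 0.41 [ 754. -244.   64.]
collar_grip [240. 258.] 0.6 [517. 135.  69.]
reject [437. 267.] 0.77 [ 510. -283.    0.]
reject [339. 286.] 0.67 [464. -69.   0.]
reject [508. 258.] 0.63 [ 534. -437.    0.]
reject [196. 142.] 0.54 [773. 250.   0.]Traceback (most recent call last):
  File "<stdin>", line 4, in <module>
ValueError: it knows: awl, case, collar_grip, glue, hammer, heel_g, heel_r, last, lid_handle, marker, reject, rule
```

```bash
cat > meas.py <<'E'
from h import *
def tags(I):
    hsv=cv2.cvtColor(I,cv2.COLOR_BGR2HSV); out=[]
    for nm,k in [("g",(hsv[...,0]>45)&(hsv[...,0]<80)),("r",(hsv[...,0]<3)|(hsv[...,0]>175))]:
        n,l,st,ce=cv2.connectedComponentsWithStats((k&(hsv[...,1]>160)&(hsv[...,2]>90)).astype(np.uint8))
        out+=[(nm,ce[i],st[i][4]) for i in range(1,n) if 60<st[i][4]<260]
    return out
def heels(I,P):
    for nm,c,a in tags(I):
        x,y=c.round().astype(int); w=P[max(y-24,0):y+24,max(x-24,0):x+24].reshape(-1,3); X=at_z("top",c,28)
        w=w[(w[:,2]>20)&(w[:,2]<36)&(np.hypot(*(w[:,:2]-X[:2]).T)<42)]
        if len(w)<50: print(nm,c.round(),a,"-");continue
        rect=cv2.minAreaRect(w[:,:2].astype(np.float32))
        print(nm,c.round(),a,"z%.0f"%np.median(w[:,2]),"tag",X[:2].round(),"rect",np.round(rect[0]),np.round(rect[1]),round(rect[2]),"n",len(w))
E
python3 - <<'E'
from meas import *
I,D=r.grab_frame("top"); P=cloud("top",D)
for n in ["heel_g1","heel_r1"]:
    for m in r.mark_of(n,"top"): print(n,np.round(m["pixel"]),round(m["conf"],2),np.round(at_z("top",m["pixel"],0)))
heels(I,P)
for name,(x0,x1,y0,y1),(za,zb) in [("lid",(95,232,205,292),(47,55)),("handle",(140,182,252,272),(65,85)),("tray",(372,512,225,312),(29,40)),("bar",(230,262,235,280),(72,86)),("runners",(85,245,150,205),(30,60))]:
    w=P[y0:y1,x0:x1].reshape(-1,3); w=w[(w[:,2]>za)&(w[:,2]<zb)]
    rect=cv2.minAreaRect(w[:,:2].astype(np.float32)); print(name,len(w),np.median(w[:,2]),np.round(rect[0]),np.round(rect[1]),rect[2])
a=cv2.resize(I[205:305,90:270],None,fx=4.4,fy=4.4,interpolation=cv2.INTER_CUBIC)
b=cv2.resize(I[170:360,230:370],None,fx=3,fy=3,interpolation=cv2.INTER_CUBIC)
cv2.imwrite("pics/a.png",a);cv2.imwrite("pics/b.png",b)
print(r.get_obs()["clock"])
E
```

```text
heel_g1 [339. 288.] 0.64 [459. -70.   0.]
heel_r1 [342. 189.] 0.8 [677. -73.   0.]
heel_r1 [297. 291.] 0.77 [450.  20.   0.]
heel_r1 [251. 324.] 0.62 [379. 118.   0.]
heel_r1 [306. 338.] 0.59 [352.  -1.   0.]
heel_r1 [239. 258.] 0.38 [520. 148.   0.]
r [345. 186.] 102 z29 tag [678. -76.] rect [677. -74.] [50. 54.] 1 n 568
r [499. 265.] 203 z25 tag [ 516. -408.] rect [ 517. -424.] [83. 47.] 5 n 355
r [383. 273.] 205 z33 tag [ 494. -161.] rect [ 495. -159.] [82.  6.] 5 n 68
r [297. 290.] 110 z29 tag [455.  19.] rect [455.  22.] [55. 50.] 71 n 578
r [253. 326.] 110 z29 tag [376. 110.] rect [378. 110.] [56. 50.] 2 n 593
r [304. 339.] 110 z29 tag [352.   2.] rect [354.   3.] [50. 56.] 83 n 592
lid 7729 52.18881391356958 [538. 294.] [172. 276.] 1.364676594734192
handle 229 77.75051478986012 [506. 296.] [14. 60.] 0.32746636867523193
tray 1220 35.927559945671376 [ 505. -283.] [152. 254.] 4.933741092681885
bar 158 80.9372562564725 [511. 134.] [49. 12.] 11.84986686706543
runners 533 52.43682600962158 [685. 298.] [120. 271.] 1.3297843933105469
0.5
```

View pics/a.png

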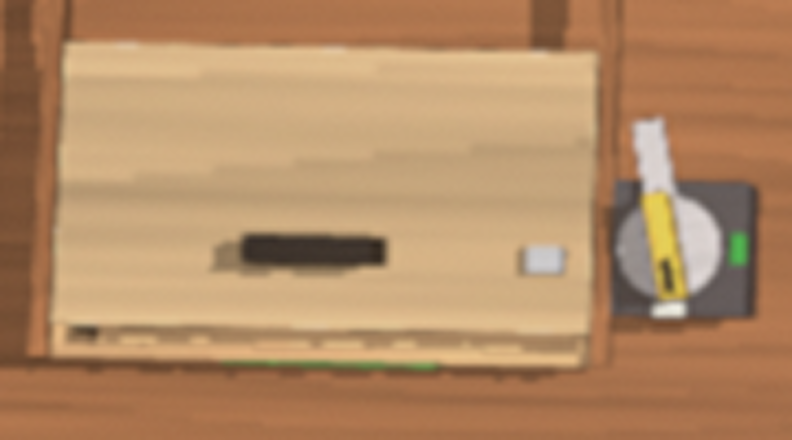

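View pics/b.png

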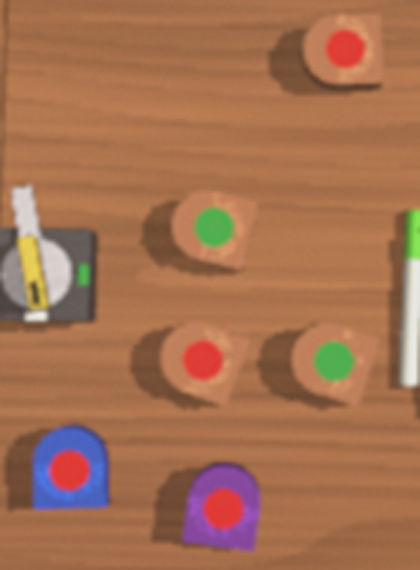

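The crops confirm four brown heels: two green, at (301,246) and (341,290), and two red, at (297,290) and (345,187). The blue and purple bodies are not meant. The lid is slightly open and the collar's lug points roughly to case +x. Next I'll go to the handle.

```bash
sed -i 's/hsv\[...,1\]>160/hsv[...,1]>120/' meas.py
cat >> h.py <<'E'
def go(X,ang=None):
    o=r.get_obs(); d=to_tool(X); R=np.array(o["tcp_rot"]); a=np.degrees(np.arctan2(R[1,1],R[0,1]))
    s="t%.1f pos %s d %s"%(o["clock"],np.round(o["position"]),d.round(1))
    if ang is not None:
        t=(a-ang+90)%180-90; s+=" turn %.1f (j7 %.0f)"%(t,o["joints"][6])
    print(s)
E
python3 - <<'E'
from meas import *
I,D=r.grab_frame("top"); P=cloud("top",D)
heels(I,P)
def rect(n,x0,x1,y0,y1,za,zb):
    w=P[y0:y1,x0:x1].reshape(-1,3); w=w[(w[:,2]>za)&(w[:,2]<zb)]
    q=cv2.minAreaRect(w[:,:2].astype(np.float32)); print(n,len(w),np.round(q[0]),np.round(q[1]),q[2])
rect("all",90,235,157,295,35,57); rect("lid+",110,218,205,292,48,57);rect("runL",90,112,157,295,35,57);rect("runR",218,234,157,236,35,57)
for px in [(165,287),(165,281),(165,214)]: print(at_z("top",px,50).round())
go((520,-250,250)); go((507,296,150),1.4)
E
```

```text
g [301. 245.] 115 z29 tag [549.  14.] rect [548.  16.] [55. 50.] 78 n 565
g [368. 248.] 76 z33 tag [ 546. -128.] rect [ 545. -157.] [49. 35.] 31 n 60
g [341. 290.] 118 z29 tag [456. -72.] rect [456. -69.] [56. 50.] 73 n 573
r [345. 186.] 102 z29 tag [678. -76.] rect [677. -74.] [50. 54.] 2 n 565
r [499. 265.] 203 z25 tag [ 516. -408.] rect [ 518. -424.] [81. 49.] 4 n 343
r [383. 273.] 207 z33 tag [ 494. -161.] rect [ 492. -145.] [83. 36.] 6 n 84
r [297. 290.] 108 z29 tag [455.  20.] rect [455.  22.] [55. 50.] 71 n 578
r [253. 326.] 110 z30 tag [376. 110.] rect [378. 111.] [56. 49.] 2 n 600
r [304. 339.] 110 z29 tag [352.   2.] rect [354.   3.] [50. 56.] 83 n 594
all 9256 [584. 291.] [263. 283.] 0.11165443807840347
lid+ 6548 [529. 296.] [149. 223.] 1.1860020160675049
runL 1299 [585. 416.] [260.  31.] 0.5561364889144897
runR 474 [640. 174.] [ 24. 152.] 89.6526107788086
[455. 290.  50.]
[467. 290.  50.]
[605. 297.  50.]
t0.6 pos [ 285. -612.  248.] d [ 365.9 -228.9   -2.3]
t0.6 pos [ 285. -612.  248.] d [ 584.5 -729.4   97.7] turn -66.4 (j7 -5)
```

>>> servo_tool(
  plan=[
    [50,-28,0,-8],
    [95,-57,0,-16],
    [140,-85,0,-24],
    [185,-114,0,-32],
    [230,-142,0,-40],
    [275,-171,0,-48],
    [320,-200,0,-56],
    [366,-229,0,-64],
  ],
)

```text
clock: 1.35
position: [503.7, -274.9, 248.1]
tcp_rot: [[0.013, 1.0, 0.001], [1.0, -0.013, -0.001], [-0.001, 0.001, -1.0]]
wrist_force: [1.1, -0.3, 0.0]
gripper_width: 1.001
grip_force: 0.0
```

```bash
python3 -c "
from h import *
go((507,296,170),1.0)"
```

```text
t1.4 pos [ 504. -275.  248.] d [571.   -4.   77.8] turn -1.7 (j7 15)
```

>>> servo_tool(
  plan=[
    [50,-1,10,-1],
    [100,-3,20,-1],
    [150,-5,30,-1],
    [200,-7,40,-1],
    [250,-9,50,-1],
    [300,-10,60,-1],
    [350,-10,70,-1],
    [400,-10,80,-1],
  ],
)

```text
clock: 2.15
position: [500.0, 117.3, 169.3]
tcp_rot: [[0.001, 1.0, 0.001], [1.0, -0.001, -0.0], [-0.0, 0.001, -1.0]]
wrist_force: [1.2, -0.9, 0.1]
gripper_width: 1.001
grip_force: 0.0
```

>>> servo_tool(
  plan=[
    [49,-1,0,0],
    [98,-2,0,0],
    [147,-2,0,0],
    [147,-2,0,0],
    [147,-2,0,0],
  ],
)

```text
clock: 2.65
position: [497.7, 263.9, 169.2]
tcp_rot: [[-0.002, 1.0, -0.0], [1.0, 0.002, 0.0], [0.0, -0.0, -1.0]]
wrist_force: [0.5, -1.2, -0.9]
gripper_width: 1.0
grip_force: 0.0
```

Run:
```python
from h import *
go((506,296,81),1.0)
I,D=r.grab_frame("wrist"); P=cloud("wrist",D)
w=P.reshape(-1,3); w=w[(w[:,2]>66)&(w[:,2]<85)&(np.abs(w[:,0]-506)<40)&(np.abs(w[:,1]-296)<60)]
q=cv2.minAreaRect(w[:,:2].astype(np.float32)) if len(w) else 0; print(len(w),q)
cv2.imwrite("pics/w1.png",I)
```

```text
t2.6 pos [498. 264. 169.] d [32.1  8.4 88.2] turn -0.9 (j7 -48)
1765 ((506.6404724121094, 292.78106689453125), (13.671353340148926, 59.46995544433594), 0.0640609860420227)
```

>>> servo_tool(
  plan=[
    [29,9,0,0],
    [29,9,40,0],
    [29,9,80,0],
    [29,9,88,0],
    [29,9,88,0],
    [29,9,88,0],
  ],
)

```text
clock: 3.3
position: [508.2, 291.3, 82.8]
tcp_rot: [[0.002, 1.0, 0.002], [1.0, -0.002, 0.001], [0.001, 0.002, -1.0]]
wrist_force: [0.4, -0.6, 1.0]
gripper_width: 1.0
grip_force: 0.0
```

>>> servo_tool(
  plan=[
    [0,0,0,0],
    [0,0,0,0],
    [0,0,0,0],
    [0,0,0,0],
    [0,0,0,0],
    [0,0,0,0],
    [0,0,0,0],
    [0,0,0,0],
  ],
  grip=1,
)

```text
clock: 4.1
position: [507.1, 291.5, 81.2]
tcp_rot: [[0.001, 1.0, -0.0], [1.0, -0.001, -0.0], [-0.0, -0.0, -1.0]]
wrist_force: [-0.8, -0.6, -1.0]
gripper_width: 0.312
grip_force: 0.0
```

>>> servo_tool(
  plan=[
    [0,0,0,0],
    [0,0,0,0],
    [0,0,0,0],
    [0,0,0,0],
    [0,10,0,0],
    [0,25,0,0],
    [1,40,0,0],
    [1,55,0,0],
  ],
)

```text
clock: 4.9
position: [562.9, 291.8, 81.2]
tcp_rot: [[0.001, 1.0, -0.001], [1.0, -0.001, -0.001], [-0.001, -0.001, -1.0]]
wrist_force: [-3.1, -1.5, 3.0]
gripper_width: 0.156
grip_force: 30.0
```

>>> servo_tool(
  plan=[
    [0,10,0,0],
    [0,20,0,0],
    [0,30,0,0],
    [1,40,0,0],
    [1,45,0,0],
    [1,45,0,0],
  ],
)

```text
clock: 5.5
position: [609.1, 292.0, 81.2]
tcp_rot: [[0.002, 1.0, 0.002], [1.0, -0.002, -0.001], [-0.001, 0.002, -1.0]]
wrist_force: [2.8, -4.1, 1.2]
gripper_width: 0.16
grip_force: 30.0
```

>>> servo_tool(
  plan=[
    [0,3,0,0],
    [0,6,0,0],
    [0,9,0,0],
    [0,12,0,0],
    [0,12,0,0],
    [0,12,0,0],
  ],
)

```text
clock: 6.1
position: [611.4, 292.2, 81.0]
tcp_rot: [[-0.002, 1.0, -0.014], [1.0, 0.001, -0.007], [-0.007, -0.014, -1.0]]
wrist_force: [-24.7, -11.0, 22.7]
gripper_width: 0.156
grip_force: 30.1
```

The lid is against its stop. I'll relax the arm, release and rise.

>>> servo_tool(
  plan=[
    [0,-4,0,0],
    [0,-9,0,0],
  ],
)

```text
clock: 6.3
position: [610.1, 292.1, 81.1]
tcp_rot: [[0.001, 1.0, 0.0], [1.0, -0.001, -0.002], [-0.002, 0.0, -1.0]]
wrist_force: [2.6, -4.5, -0.7]
gripper_width: 0.158
grip_force: 30.0
```

>>> servo_tool(
  plan=[
    [0,0,0,0],
    [0,0,0,0],
    [0,0,0,0],
    [0,0,0,0],
    [0,0,-40,0],
    [0,0,-80,0],
    [0,-20,-100,0],
    [0,-20,-100,0],
  ],
  grip=-0.5,
)

```text
clock: 7.1
position: [589.9, 295.8, 185.1]
tcp_rot: [[-0.001, 1.0, 0.004], [1.0, 0.001, 0.004], [0.004, 0.004, -1.0]]
wrist_force: [-0.2, 1.4, -0.3]
gripper_width: 0.748
grip_force: 0.0
```

Run:
```python
from meas import *
I,D=r.grab_frame("top"); P=cloud("top",D)
heels(I,P); cv2.imwrite("pics/top1.png",I)
go((548,16,150),-12); go((456,-69,150),-17)
```

```text
g [301. 245.] 114 z29 tag [549.  14.] rect [548.  16.] [55. 50.] 78 n 568
g [368. 248.] 77 z34 tag [ 546. -128.] rect [ 542. -159.] [55. 13.] 5 n 61
g [341. 290.] 118 z29 tag [456. -72.] rect [456. -70.] [56. 50.] 73 n 570
r [345. 186.] 102 z29 tag [678. -76.] rect [677. -74.] [50. 54.] 3 n 569
r [499. 265.] 205 z26 tag [ 516. -408.] rect [ 518. -424.] [83. 48.] 6 n 344
r [383. 273.] 202 z33 tag [ 494. -161.] rect [ 494. -159.] [81.  7.] 5 n 74
r [297. 290.] 108 z29 tag [455.  20.] rect [455.  22.] [55. 50.] 71 n 576
r [253. 326.] 110 z29 tag [376. 110.] rect [378. 111.] [56. 49.] 1 n 597
r [304. 339.] 110 z29 tag [352.   2.] rect [354.   3.] [50. 56.] 83 n 594
t7.2 pos [590. 295. 183.] d [-278.6  -42.4   32.4] turn 12.0 (j7 -46)
t7.2 pos [590. 295. 183.] d [-363.6 -134.5   32. ] turn 17.0 (j7 -46)
```

View pics/top1.png

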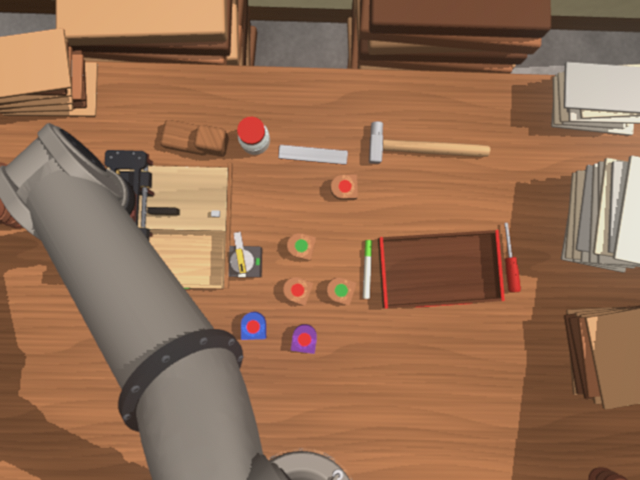

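>>> servo_tool(
  plan=[
    [-45,-7,0,4],
    [-93,-14,0,8],
    [-140,-21,0,12],
    [-186,-28,0,12],
    [-232,-35,0,12],
    [-278,-42,0,12],
    [-278,-42,0,12],
    [-278,-42,0,12],
  ],
)

```text
clock: 7.95
position: [547.7, 13.7, 180.0]
tcp_rot: [[0.212, 0.977, -0.002], [0.977, -0.212, -0.0], [-0.001, -0.002, -1.0]]
wrist_force: [0.1, 1.4, -0.4]
gripper_width: 0.749
grip_force: 0.0
```

```bash
cat > wr.py <<'E'
import sys
from meas import *
x,y=map(float,sys.argv[1:3]); zt=float(sys.argv[3]) if len(sys.argv)>3 else 28
I,D=r.grab_frame("wrist"); P=cloud("wrist",D)
w=P.reshape(-1,3); w=w[(abs(w[:,2]-zt)<5)&(np.hypot(w[:,0]-x,w[:,1]-y)<45)]
q=cv2.minAreaRect(w[:,:2].astype(np.float32)); print(len(w),np.round(q[0],1),np.round(q[1],1),round(q[2],1))
a=q[2] if q[1][0]<q[1][1] else q[2]-90
go((*q[0],zt+3),a); print("closing",a)
E
python3 wr.py 548 16
```

```text
3211 [548.6  16.7] [56.2 50.2] 79.2
t8.0 pos [548.  16. 180.] d [  1.1   0.7 149.3] turn -1.2 (j7 -31)
closing -10.815559387207031
```

>>> servo_tool(
  plan=[
    [1,1,50,-1],
    [1,1,100,-1],
    [1,1,130,-1],
    [1,1,149,-1],
    [1,1,149,-1],
    [1,1,149,-1],
  ],
)

```text
clock: 8.6
position: [549.4, 18.0, 32.2]
tcp_rot: [[0.189, 0.982, -0.0], [0.982, -0.189, 0.001], [0.001, -0.001, -1.0]]
wrist_force: [0.1, -0.8, 0.5]
gripper_width: 0.746
grip_force: 0.0
```

>>> servo_tool(
  plan=[
    [0,0,0,0],
    [0,0,0,0],
    [0,0,0,0],
    [0,0,0,0],
    [0,0,0,0],
  ],
  grip=1,
)

```text
clock: 9.1
position: [550.0, 16.5, 33.5]
tcp_rot: [[0.191, 0.982, 0.002], [0.982, -0.191, 0.0], [0.001, 0.002, -1.0]]
wrist_force: [-0.9, 0.0, 7.5]
gripper_width: 0.568
grip_force: 30.0
```

```bash
python3 -c "
from h import *
go((548,16,130)); go((518,345,130),91);go((518,345,130),1)"
```

```text
t9.1 pos [550.  17.  33.] d [ -0.9  -1.7 -96.5]
t9.1 pos [550.  17.  33.] d [316.3 -94.1 -96.5] turn 78.0 (j7 -37)
t9.1 pos [550.  17.  33.] d [316.3 -94.1 -96.5] turn -12.0 (j7 -37)
```

>>> servo_tool(
  plan=[
    [0,0,-40,0],
    [0,0,-80,0],
    [40,-12,-97,-8],
    [80,-24,-97,-16],
    [120,-36,-97,-24],
    [160,-48,-97,-32],
    [200,-60,-97,-40],
    [240,-72,-97,-48],
  ],
)

```text
clock: 9.9
position: [524.2, 266.8, 129.6]
tcp_rot: [[-0.605, 0.796, 0.001], [0.796, 0.605, -0.0], [-0.001, 0.0, -1.0]]
wrist_force: [-0.1, -0.1, -0.3]
gripper_width: 0.567
grip_force: 30.0
```

```bash
python3 -c "
from h import *
go((518,345,130),91)"
```

```text
t9.9 pos [524. 267. 130.] d [66.  42.4 -0.4] turn -53.7 (j7 -17)
```

>>> servo_tool(
  plan=[
    [13,9,0,-8],
    [26,18,0,-16],
    [39,27,0,-24],
    [52,35,0,-32],
    [66,42,0,-40],
    [66,42,0,-48],
    [66,42,0,-54],
    [66,42,0,-54],
  ],
)

```text
clock: 10.7
position: [518.3, 343.2, 129.0]
tcp_rot: [[-1.0, -0.017, -0.0], [-0.017, 1.0, -0.0], [0.0, -0.0, -1.0]]
wrist_force: [-0.9, 1.1, 0.0]
gripper_width: 0.563
grip_force: 30.0
```

Run:
```python
from h import *
go((518,345,41),91)
I,D=r.grab_frame("top"); cv2.imwrite("pics/t2.png",cv2.resize(I[140:310,60:280],None,fx=3,fy=3))
P=cloud("top",D)[235:295,125:228].reshape(-1,3); 
Iw,_=r.grab_frame("wrist"); cv2.imwrite("pics/w2.png",Iw)
```

```text
t10.7 pos [518. 343. 129.] d [ 0.2  1.8 88. ] turn -0.0 (j7 24)
```

View pics/w2.png

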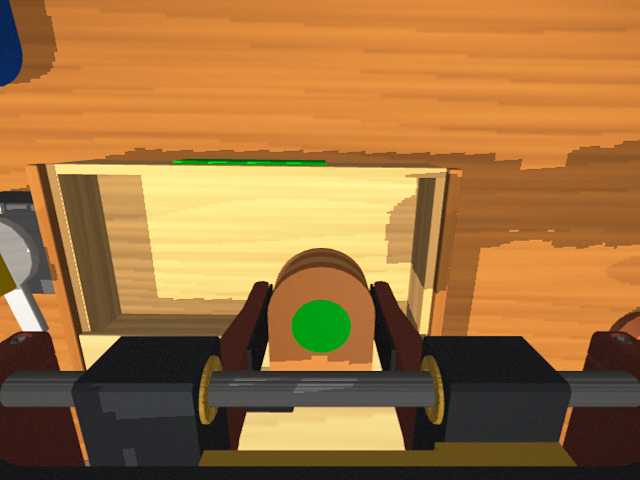

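>>> servo_tool(
  plan=[
    [0,0,40,0],
    [0,0,70,0],
    [0,0,80,0],
    [0,0,86,0],
    [0,0,88,0],
    [0,0,88,0],
    [0,0,88,0],
  ],
)

```text
clock: 11.5
position: [518.8, 344.2, 42.5]
tcp_rot: [[-1.0, -0.017, 0.002], [-0.017, 1.0, 0.001], [-0.002, 0.001, -1.0]]
wrist_force: [0.2, -0.4, -0.7]
gripper_width: 0.561
grip_force: 30.0
```

>>> servo_tool(
  plan=[
    [0,0,0,0],
    [0,0,0,0],
    [0,0,0,0],
    [0,0,0,0],
    [0,0,-40,0],
    [0,0,-80,0],
    [0,0,-110,0],
    [0,0,-110,0],
  ],
  grip=-0.5,
)

```text
clock: 12.3
position: [519.9, 345.8, 155.9]
tcp_rot: [[-1.0, -0.017, 0.006], [-0.017, 1.0, 0.004], [-0.006, 0.004, -1.0]]
wrist_force: [0.1, 0.4, -0.6]
gripper_width: 0.749
grip_force: 0.0
```

```bash
python3 - <<'E'
from meas import *
I,D=r.grab_frame("top"); P=cloud("top",D)
heels(I,P)
go((456,-70,150),-17)
E
python3 wr.py 518 343 34
```

```text
g [368. 248.] 76 z33 tag [ 546. -128.] rect [ 543. -158.] [55. 13.] 3 n 55
g [341. 290.] 118 z29 tag [456. -72.] rect [456. -70.] [56. 50.] 74 n 573
r [345. 186.] 101 z29 tag [678. -76.] rect [677. -74.] [50. 54.] 2 n 572
r [499. 265.] 202 z26 tag [ 516. -408.] rect [ 519. -423.] [81. 47.] 5 n 344
r [383. 273.] 205 z32 tag [ 494. -161.] rect [ 493. -158.] [44. 70.] 65 n 64
r [297. 290.] 108 z29 tag [455.  20.] rect [455.  22.] [55. 50.] 71 n 575
r [253. 326.] 108 z29 tag [377. 110.] rect [377. 107.] [59. 45.] 19 n 522
r [304. 339.] 110 z29 tag [352.   2.] rect [354.   3.] [50. 56.] 83 n 594
t12.3 pos [519. 345. 153.] d [  70.1 -413.5    2.3] turn -72.0 (j7 25)
3905 [519.8 342. ] [50.  56.2] 89.9
t12.4 pos [518. 344. 152.] d [ -1.2  -1.7 114.6] turn 1.0 (j7 25)
closing 89.92899322509766
```

>>> servo_tool(
  plan=[
    [6,-40,0,8],
    [13,-80,0,16],
    [20,-120,0,24],
    [27,-160,0,32],
    [34,-200,0,40],
    [41,-240,0,48],
    [48,-280,0,56],
    [54,-320,0,64],
  ],
)

```text
clock: 13.2
position: [468.1, 20.7, 150.0]
tcp_rot: [[-0.448, 0.894, -0.003], [0.894, 0.448, -0.0], [0.001, -0.002, -1.0]]
wrist_force: [0.5, 0.4, -0.7]
gripper_width: 0.748
grip_force: 0.0
```

```bash
python3 -c "
from h import *
go((456,-70,150),-16)"
```

```text
t13.2 pos [468.  21. 150.] d [-75.7 -51.4   0. ] turn 42.6 (j7 0)
```

>>> servo_tool(
  plan=[
    [-25,-17,0,8],
    [-50,-34,0,16],
    [-76,-51,0,24],
    [-76,-51,0,32],
    [-76,-51,0,40],
    [-76,-51,0,43],
    [-76,-51,0,43],
    [-76,-51,0,43],
  ],
)

```text
clock: 14.0
position: [458.0, -68.1, 150.4]
tcp_rot: [[0.274, 0.962, -0.002], [0.962, -0.274, 0.0], [-0.0, -0.002, -1.0]]
wrist_force: [0.5, -0.2, -0.5]
gripper_width: 0.749
grip_force: 0.0
```

```bash
python3 wr.py 456 -70
```

```text
3856 [456.9 -71.9] [56.5 50. ] 72.9
t14.1 pos [458. -68. 151.] d [ -4.    0.  119.6] turn 1.1 (j7 -26)
closing -17.050155639648438
```

>>> servo_tool(
  plan=[
    [-4,0,40,1],
    [-4,0,80,1],
    [-4,0,105,1],
    [-4,0,119,1],
    [-4,0,119,1],
    [-4,0,119,1],
  ],
)

```text
clock: 14.65
position: [457.5, -71.8, 32.3]
tcp_rot: [[0.292, 0.956, -0.001], [0.956, -0.292, 0.0], [0.0, -0.001, -1.0]]
wrist_force: [0.8, -0.0, 1.0]
gripper_width: 0.755
grip_force: 0.0
```

>>> servo_tool(
  plan=[
    [0,0,0,0],
    [0,0,0,0],
    [0,0,0,0],
    [0,0,0,0],
    [0,0,0,0],
    [0,0,-40,0],
    [0,0,-80,0],
    [0,0,-100,0],
  ],
  grip=1,
)

```text
clock: 15.45
position: [458.7, -71.9, 135.1]
tcp_rot: [[0.293, 0.956, 0.004], [0.956, -0.293, -0.0], [0.001, 0.004, -1.0]]
wrist_force: [0.8, -1.5, -1.6]
gripper_width: 0.563
grip_force: 30.0
```

```bash
python3 -c "
from h import *
go((519,247,130),91)"
```

```text
t15.4 pos [459. -72. 135.] d [322.6 -35.7   5.2] turn 72.0 (j7 -28)
```

>>> servo_tool(
  plan=[
    [25,-3,0,-8],
    [55,-6,0,-16],
    [85,-9,0,-24],
    [115,-12,0,-32],
    [145,-15,0,-40],
    [180,-19,0,-48],
    [215,-23,0,-56],
    [250,-28,0,-64],
  ],
)

```text
clock: 16.25
position: [504.2, 176.3, 132.4]
tcp_rot: [[-0.734, 0.679, 0.001], [0.679, 0.734, -0.0], [-0.001, 0.0, -1.0]]
wrist_force: [1.2, 0.8, -1.0]
gripper_width: 0.565
grip_force: 30.0
```

```bash
python3 -c "
from h import *
go((519,247,130),91)"
```

```text
t16.2 pos [504. 176. 132.] d [37.2 62.   2.4] turn -43.7 (j7 -2)
```

>>> servo_tool(
  plan=[
    [10,16,0,-8],
    [19,31,0,-16],
    [28,46,0,-24],
    [37,62,0,-32],
    [37,62,0,-40],
    [37,62,0,-44],
    [37,62,0,-44],
    [37,62,0,-44],
  ],
)

```text
clock: 17.05
position: [519.3, 245.5, 132.2]
tcp_rot: [[-1.0, -0.014, -0.0], [-0.014, 1.0, -0.0], [0.0, -0.0, -1.0]]
wrist_force: [-0.1, 0.8, -1.0]
gripper_width: 0.563
grip_force: 30.0
```

```bash
python3 -c "
from h import *
go((519,247,41),91)"
```

```text
t17.1 pos [519. 246. 132.] d [ 0.2  1.5 91.2] turn -0.2 (j7 30)
```

>>> servo_tool(
  plan=[
    [0,1,40,0],
    [0,1,70,0],
    [0,1,82,0],
    [0,1,89,0],
    [0,1,92,0],
    [0,1,92,0],
    [0,1,92,0],
  ],
)

```text
clock: 17.75
position: [519.9, 247.3, 41.3]
tcp_rot: [[-1.0, -0.017, 0.002], [-0.017, 1.0, 0.001], [-0.002, 0.001, -1.0]]
wrist_force: [-0.2, -0.8, -1.6]
gripper_width: 0.567
grip_force: 30.0
```

>>> servo_tool(
  plan=[
    [0,0,0,0],
    [0,0,0,0],
    [0,0,0,0],
    [0,0,0,0],
    [0,0,-40,0],
    [0,0,-80,0],
    [0,0,-110,0],
    [0,0,-110,0],
  ],
  grip=-0.5,
)

```text
clock: 18.55
position: [521.2, 248.7, 154.5]
tcp_rot: [[-1.0, -0.017, 0.006], [-0.017, 1.0, 0.003], [-0.006, 0.003, -1.0]]
wrist_force: [0.2, 0.5, 0.2]
gripper_width: 0.753
grip_force: 0.0
```

```bash
python3 - <<'E'
from meas import *
I,D=r.grab_frame("top"); P=cloud("top",D)
heels(I,P)
go((455,22,150),-19)
E
python3 wr.py 519 246 34
```

```text
g [368. 248.] 77 z34 tag [ 546. -128.] rect [ 545. -157.] [46. 40.] 38 n 70
r [345. 186.] 101 z29 tag [678. -76.] rect [677. -74.] [50. 54.] 1 n 567
r [499. 265.] 204 z26 tag [ 516. -408.] rect [ 517. -424.] [83. 49.] 5 n 352
r [383. 273.] 202 z32 tag [ 494. -161.] rect [ 494. -159.] [81.  7.] 5 n 72
r [297. 290.] 108 z29 tag [455.  20.] rect [455.  22.] [55. 50.] 71 n 578
r [304. 337.] 73 z29 tag [356.   4.] rect [366.   3.] [31. 46.] 1 n 285
t18.6 pos [520. 248. 152.] d [  69.1 -224.5    1.7] turn -70.0 (j7 31)
4005 [519.  245.1] [56.6 50.2] 1.0
t18.6 pos [520. 247. 151.] d [  0.8  -1.6 113.6] turn -0.0 (j7 31)
closing -89.03713065385818
```

>>> servo_tool(
  plan=[
    [9,-28,0,8],
    [18,-56,0,16],
    [27,-84,0,24],
    [36,-112,0,32],
    [45,-140,0,40],
    [54,-170,0,48],
    [61,-200,0,56],
    [69,-224,0,64],
  ],
)

```text
clock: 19.45
position: [452.6, 19.6, 148.9]
tcp_rot: [[-0.447, 0.894, -0.003], [0.894, 0.447, -0.0], [0.001, -0.003, -1.0]]
wrist_force: [1.2, 0.8, 0.0]
gripper_width: 0.752
grip_force: 0.0
```

>>> servo_tool(
  plan=[
    [0,0,0,8],
    [0,0,0,16],
    [0,0,0,24],
    [0,0,0,32],
    [0,0,0,40],
    [0,0,0,46],
    [0,0,0,46],
    [0,0,0,46],
  ],
)

```text
clock: 20.25
position: [453.4, 21.6, 149.4]
tcp_rot: [[0.323, 0.946, -0.002], [0.946, -0.323, -0.0], [-0.001, -0.002, -1.0]]
wrist_force: [-0.2, -0.1, -0.9]
gripper_width: 0.751
grip_force: 0.0
```

```bash
python3 wr.py 455 21
```

```text
3923 [455.3  19.9] [56.3 50.3] 71.3
t20.3 pos [454.  22. 150.] d [ -1.    2.4 118.6] turn -0.1 (j7 -42)
closing -18.736305236816406
```

>>> servo_tool(
  plan=[
    [-1,2,40,0],
    [-1,2,80,0],
    [-1,2,105,0],
    [-1,2,118,0],
    [-1,2,118,0],
    [-1,2,118,0],
  ],
)

```text
clock: 20.9
position: [456.1, 20.3, 32.8]
tcp_rot: [[0.325, 0.946, 0.001], [0.946, -0.325, 0.0], [0.0, 0.001, -1.0]]
wrist_force: [0.5, -0.1, 1.7]
gripper_width: 0.75
grip_force: 0.0
```

>>> servo_tool(
  plan=[
    [0,0,0,0],
    [0,0,0,0],
    [0,0,0,0],
    [0,0,0,0],
    [0,0,0,0],
    [0,0,-40,0],
    [0,0,-80,0],
    [0,0,-100,0],
  ],
  grip=1,
)

```text
clock: 21.7
position: [456.7, 20.4, 135.2]
tcp_rot: [[0.326, 0.945, 0.004], [0.945, -0.326, 0.0], [0.001, 0.003, -1.0]]
wrist_force: [0.4, -0.6, -1.5]
gripper_width: 0.562
grip_force: 30.0
```

```bash
python3 -c "
from h import *
go((500,-228,130),5)"
```

```text
t21.7 pos [457.  20. 135.] d [-220.8  121.9    5.3] turn -24.0 (j7 -44)
```

>>> servo_tool(
  plan=[
    [-37,20,0,-6],
    [-74,40,0,-12],
    [-111,61,0,-18],
    [-148,81,0,-24],
    [-185,102,0,-24],
    [-221,122,0,-24],
    [-221,122,0,-24],
    [-221,122,0,-24],
  ],
)

```text
clock: 22.5
position: [498.5, -229.3, 132.2]
tcp_rot: [[-0.084, 0.996, -0.0], [0.996, 0.084, 0.0], [0.0, -0.0, -1.0]]
wrist_force: [-0.4, 0.1, -0.2]
gripper_width: 0.568
grip_force: 30.0
```

```bash
python3 -c "
from h import *
go((500,-228,41),5)"
```

```text
t22.5 pos [ 499. -229.  132.] d [ 1.2  1.6 91.2] turn -0.2 (j7 6)
```

>>> servo_tool(
  plan=[
    [1,1,40,0],
    [1,1,70,0],
    [1,1,82,0],
    [1,1,89,0],
    [1,1,92,0],
    [1,1,92,0],
    [1,1,92,0],
  ],
)

```text
clock: 23.2
position: [500.6, -227.7, 41.3]
tcp_rot: [[-0.087, 0.996, 0.002], [0.996, 0.087, -0.001], [-0.001, 0.002, -1.0]]
wrist_force: [0.7, -1.1, -0.6]
gripper_width: 0.566
grip_force: 30.0
```

>>> servo_tool(
  plan=[
    [0,0,0,0],
    [0,0,0,0],
    [0,0,0,0],
    [0,0,0,0],
    [0,0,-40,0],
    [0,0,-80,0],
    [0,0,-110,0],
    [0,0,-110,0],
  ],
  grip=-0.5,
)

```text
clock: 24.0
position: [502.4, -228.2, 154.5]
tcp_rot: [[-0.086, 0.996, 0.007], [0.996, 0.086, -0.003], [-0.004, 0.007, -1.0]]
wrist_force: [0.3, 0.3, -0.2]
gripper_width: 0.75
grip_force: 0.0
```

```bash
python3 - <<'E'
from meas import *
I,D=r.grab_frame("top"); P=cloud("top",D)
heels(I,P)
go((677,-74,150),2)
E
python3 wr.py 500 -228 34
```

```text
g [368. 248.] 78 z34 tag [ 546. -128.] rect [ 543. -154.] [29. 50.] 63 n 57
g [142. 254.] 121 z34 tag [523. 347.] rect [520. 345.] [55. 52.] 1 n 421
g [189. 255.] 124 z34 tag [522. 249.] rect [520. 248.] [55. 51.] 1 n 393
r [345. 186.] 102 z29 tag [678. -76.] rect [677. -74.] [50. 54.] 2 n 565
r [383. 273.] 212 z33 tag [ 495. -161.] rect [ 491. -166.] [66. 67.] 59 n 107
r [416. 270.] 119 z34 tag [ 501. -231.] rect [ 501. -226.] [48. 57.] 1 n 352
r [252. 326.] 110 z29 tag [377. 111.] rect [378. 111.] [56. 49.] 2 n 594
r [304. 339.] 110 z29 tag [352.   2.] rect [354.   3.] [50. 56.] 83 n 594
t24.1 pos [ 501. -228.  152.] d [138.2 188.6   2.6] turn 2.9 (j7 7)
3973 [ 499.4 -227.9] [49.8 56.5] 3.7
t24.1 pos [ 500. -228.  151.] d [  0.   -0.7 113.7] turn 1.2 (j7 7)
closing 3.707728147506714
```

>>> servo_tool(
  plan=[
    [25,35,0,3],
    [50,70,0,3],
    [75,105,0,3],
    [100,140,0,3],
    [125,170,0,3],
    [138,189,0,3],
    [138,189,0,3],
    [138,189,0,3],
  ],
)

```text
clock: 24.9
position: [675.0, -73.6, 148.2]
tcp_rot: [[-0.035, 0.999, -0.003], [0.999, 0.035, -0.0], [-0.0, -0.003, -1.0]]
wrist_force: [-0.6, -0.8, -0.2]
gripper_width: 0.748
grip_force: 0.0
```

```bash
python3 wr.py 677 -75
```

```text
3921 [676.8 -77. ] [49.7 56.5] 3.4
t24.9 pos [675. -75. 149.] d [ -2.3   2.3 117.5] turn -1.5 (j7 -13)
closing 3.399062156677246
```

>>> servo_tool(
  plan=[
    [-2,2,40,-1],
    [-2,2,80,-1],
    [-2,2,105,-1],
    [-2,2,117,-1],
    [-2,2,117,-1],
    [-2,2,117,-1],
  ],
)

```text
clock: 25.55
position: [678.7, -76.2, 34.4]
tcp_rot: [[-0.051, 0.999, 0.001], [0.999, 0.051, -0.0], [-0.0, 0.001, -1.0]]
wrist_force: [0.1, -0.5, 0.4]
gripper_width: 0.749
grip_force: 0.0
```

>>> servo_tool(
  plan=[
    [0,0,0,0],
    [0,0,0,0],
    [0,0,0,0],
    [0,0,0,0],
    [0,0,0,0],
    [0,0,-40,0],
    [0,0,-80,0],
    [0,0,-100,0],
  ],
  grip=1,
)

```text
clock: 26.35
position: [679.8, -75.2, 137.0]
tcp_rot: [[-0.052, 0.999, 0.004], [0.999, 0.052, 0.0], [-0.0, 0.004, -1.0]]
wrist_force: [0.9, -0.2, -0.7]
gripper_width: 0.565
grip_force: 30.0
```

```bash
python3 -c "
from h import *
go((510,-338,130),5)"
```

```text
t26.4 pos [680. -75. 137.] d [-253.6 -183.2    6.2] turn -2.0 (j7 -13)
```

>>> servo_tool(
  plan=[
    [-38,-28,0,-2],
    [-76,-55,0,-2],
    [-114,-82,0,-2],
    [-152,-110,0,-2],
    [-190,-137,0,-2],
    [-228,-165,0,-2],
    [-254,-183,0,-2],
    [-254,-183,0,-2],
  ],
)

```text
clock: 27.15
position: [504.5, -344.9, 132.9]
tcp_rot: [[-0.078, 0.997, -0.003], [0.997, 0.078, -0.003], [-0.003, -0.003, -1.0]]
wrist_force: [-0.7, -0.8, -0.1]
gripper_width: 0.565
grip_force: 30.0
```

```bash
python3 -c "
from h import *
go((510,-338,42),5)"
```

```text
t27.1 pos [ 504. -345.  133.] d [ 6.7  6.3 90.8] turn -0.5 (j7 16)
```

>>> servo_tool(
  plan=[
    [0,0,10,0],
    [0,0,45,0],
    [0,0,75,0],
    [0,0,86,0],
    [0,0,90,0],
    [0,0,91,0],
    [0,0,91,0],
  ],
)

```text
clock: 27.85
position: [509.7, -338.6, 43.4]
tcp_rot: [[-0.087, 0.996, 0.002], [0.996, 0.087, -0.001], [-0.001, 0.002, -1.0]]
wrist_force: [0.5, -0.4, -1.5]
gripper_width: 0.565
grip_force: 30.0
```

>>> servo_tool(
  plan=[
    [0,0,0,0],
    [0,0,0,0],
    [0,0,0,0],
    [0,0,0,0],
    [0,0,-40,0],
    [0,0,-80,0],
    [0,0,-110,0],
    [0,0,-110,0],
  ],
  grip=-0.5,
)

```text
clock: 28.65
position: [511.2, -339.8, 157.0]
tcp_rot: [[-0.086, 0.996, 0.007], [0.996, 0.086, -0.004], [-0.005, 0.006, -1.0]]
wrist_force: [0.2, -0.4, -0.5]
gripper_width: 0.751
grip_force: 0.0
```

```bash
python3 - <<'E'
from meas import *
I,D=r.grab_frame("top"); P=cloud("top",D); cv2.imwrite("pics/top3.png",I)
heels(I,P)
go((575,200,170),1); go((612,293,170),1)
E
python3 wr.py 510 -338 34
```

```text
g [368. 248.] 76 z34 tag [ 546. -128.] rect [ 542. -159.] [55. 15.] 3 n 64
g [142. 254.] 122 z34 tag [523. 347.] rect [520. 345.] [55. 53.] 2 n 427
g [189. 255.] 123 z34 tag [522. 249.] rect [520. 248.] [51. 54.] 90 n 386
r [383. 274.] 157 z33 tag [ 493. -162.] rect [ 495. -179.] [82. 47.] 5 n 108
r [468. 267.] 106 z34 tag [ 510. -342.] rect [ 509. -336.] [50. 57.] 4 n 472
r [416. 270.] 110 z34 tag [ 501. -230.] rect [ 501. -226.] [48. 57.] 2 n 421
r [253. 326.] 114 z29 tag [376. 111.] rect [378. 111.] [56. 49.] 1 n 594
r [304. 339.] 112 z29 tag [353.   2.] rect [354.   3.] [50. 56.] 83 n 592
t28.7 pos [ 510. -339.  155.] d [531.7 111.5 -16.6] turn 3.9 (j7 16)
t28.7 pos [ 510. -339.  155.] d [621.2 156.4 -16.7] turn 3.9 (j7 16)
3939 [ 508.1 -338.3] [50.1 56.4] 5.1
t28.8 pos [ 509. -339.  153.] d [  0.9  -0.6 115.8] turn -0.1 (j7 16)
closing 5.061351776123047
```

View pics/top3.png

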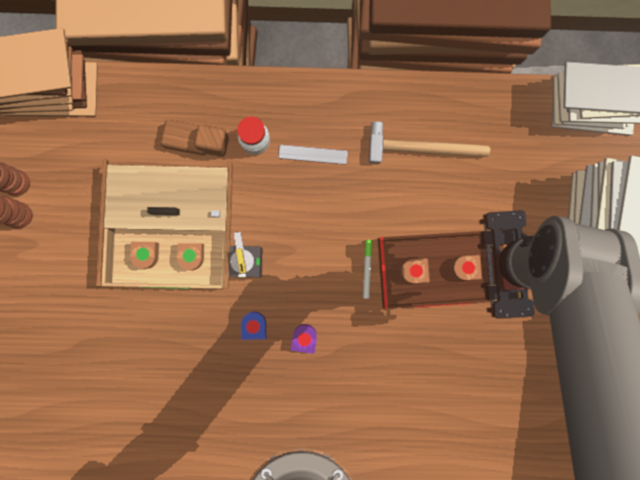

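The picture shows both greens flat in the case at (142,254) and (189,255), and both reds in the tray at (416,270) and (468,267). The lid is still open, with its handle at (163,211). Next I'll shut the lid.

>>> servo_tool(
  plan=[
    [45,11,-5,2],
    [90,22,-10,4],
    [135,33,-15,4],
    [180,44,-17,4],
    [225,55,-17,4],
    [270,66,-17,4],
    [315,78,-17,4],
    [360,90,-17,4],
  ],
)

```text
clock: 29.55
position: [566.1, 29.2, 167.6]
tcp_rot: [[-0.017, 1.0, -0.003], [1.0, 0.017, -0.0], [-0.0, -0.003, -1.0]]
wrist_force: [1.0, -0.0, 0.4]
gripper_width: 0.748
grip_force: 0.0
```

```bash
python3 -c "
from h import *
go((612,293,170),1)"
```

```text
t29.6 pos [566.  29. 168.] d [263.   50.3  -2.6] turn -0.0 (j7 -25)
```

>>> servo_tool(
  plan=[
    [44,8,0,0],
    [88,17,0,0],
    [132,26,0,0],
    [176,34,0,0],
    [220,42,0,0],
    [263,48,0,0],
    [263,48,0,0],
    [263,48,0,0],
  ],
)

```text
clock: 30.35
position: [609.3, 292.3, 167.2]
tcp_rot: [[-0.02, 1.0, -0.003], [1.0, 0.02, -0.001], [-0.001, -0.003, -1.0]]
wrist_force: [0.3, -0.5, -0.5]
gripper_width: 0.75
grip_force: 0.0
```

```bash
python3 wr.py 612 293 77; python3 -c "
from h import *
go((612,293,81),1)"
```

```text
1620 [610.6 293. ] [13.8 60.2] 0.5
t30.4 pos [610. 290. 167.] d [ 2.8  0.9 87.4] turn 0.4 (j7 -48)
closing 0.5475441217422485
t30.4 pos [610. 290. 167.] d [ 2.8  2.2 86.3] turn -0.0 (j7 -48)
```

>>> servo_tool(
  plan=[
    [3,1,30,0],
    [3,1,65,0],
    [3,1,80,0],
    [3,1,86,0],
    [3,1,86,0],
    [3,1,86,0],
  ],
)

```text
clock: 31.0
position: [612.4, 294.7, 84.6]
tcp_rot: [[-0.016, 1.0, 0.002], [1.0, 0.016, 0.001], [0.001, 0.002, -1.0]]
wrist_force: [-0.3, 0.0, -0.3]
gripper_width: 0.746
grip_force: 0.0
```

>>> servo_tool(
  plan=[
    [0,0,0,0],
    [0,0,0,0],
    [0,0,0,0],
    [0,0,0,0],
    [0,0,0,0],
    [0,0,0,0],
    [0,0,0,0],
    [0,0,0,0],
  ],
  grip=1,
)

```text
clock: 31.8
position: [611.0, 294.5, 83.2]
tcp_rot: [[-0.016, 1.0, -0.001], [1.0, 0.016, -0.0], [-0.0, -0.001, -1.0]]
wrist_force: [-1.9, 0.1, 1.9]
gripper_width: 0.157
grip_force: 30.0
```

>>> servo_tool(
  plan=[
    [0,0,0,0],
    [0,-10,0,0],
    [0,-25,0,0],
    [0,-40,0,0],
    [0,-55,0,0],
    [0,-70,0,0],
    [-1,-85,0,0],
    [-1,-100,0,0],
  ],
)

```text
clock: 32.6
position: [510.9, 294.0, 83.2]
tcp_rot: [[-0.018, 1.0, 0.001], [1.0, 0.018, 0.004], [0.004, 0.002, -1.0]]
wrist_force: [4.0, 7.8, -8.1]
gripper_width: 0.16
grip_force: 30.0
```

>>> servo_tool(
  plan=[
    [0,-5,0,0],
    [0,-10,0,0],
    [0,-15,0,0],
    [0,-19,0,0],
    [0,-23,0,0],
    [0,-27,0,0],
    [0,-30,0,0],
    [0,-30,0,0],
  ],
)

```text
clock: 33.4
position: [490.4, 293.5, 83.6]
tcp_rot: [[-0.014, 1.0, 0.015], [1.0, 0.014, 0.01], [0.01, 0.015, -1.0]]
wrist_force: [28.1, 12.3, -31.7]
gripper_width: 0.16
grip_force: 29.9
```

>>> servo_tool(
  plan=[
    [0,5,0,0],
    [0,9,0,0],
    [0,9,0,0],
  ],
)

```text
clock: 33.7
position: [491.2, 293.5, 83.4]
tcp_rot: [[-0.017, 1.0, 0.002], [1.0, 0.017, 0.004], [0.004, 0.002, -1.0]]
wrist_force: [2.2, 5.3, -5.9]
gripper_width: 0.158
grip_force: 30.0
```

>>> servo_tool(
  plan=[
    [0,0,0,0],
    [0,0,0,0],
    [0,0,0,0],
    [0,0,0,0],
    [0,0,-30,0],
    [0,0,-60,0],
    [0,0,-90,0],
    [0,0,-90,0],
  ],
  grip=-0.5,
)

```text
clock: 34.5
position: [492.4, 293.1, 177.3]
tcp_rot: [[-0.017, 1.0, 0.006], [1.0, 0.017, 0.003], [0.003, 0.006, -1.0]]
wrist_force: [0.2, 0.6, 0.2]
gripper_width: 0.75
grip_force: 0.0
```

```bash
python3 wr.py 491 293 77
python3 - <<'E'
from h import *
I,D=r.grab_frame("top"); P=cloud("top",D)
w=P[235:280,230:262].reshape(-1,3); w=w[(w[:,2]>72)&(w[:,2]<86)]
q=cv2.minAreaRect(w[:,:2].astype(np.float32)); print(len(w),q)
go((511,134,170),-78)
cv2.imwrite("pics/e.png",cv2.resize(I[205:305,90:270],None,fx=4.4,fy=4.4))
E
```

```text
1472 [490.3 293.5] [13.6 59.4] 0.3
t34.5 pos [492. 292. 175.] d [ 1.2 -1.6 95.2] turn 0.6 (j7 -54)
closing 0.3439284861087799
157 ((511.05364990234375, 134.37554931640625), (49.48344802856445, 12.172208786010742), 11.795499801635742)
t34.6 pos [491. 291. 174.] d [-157.6   17.5    3.7] turn 79.0 (j7 -54)
```

View pics/e.png

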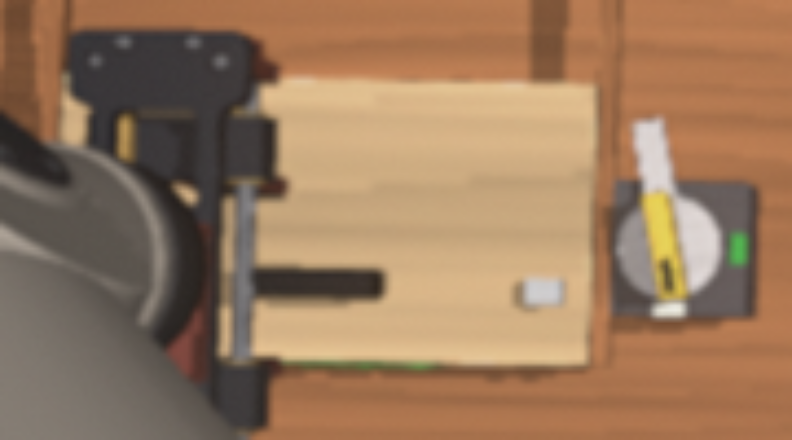

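The lid is shut flush with the case wall, with its keeper at (543,292) in the crop. The collar is still released.

>>> servo_tool(
  plan=[
    [-25,3,0,8],
    [-50,6,0,16],
    [-75,9,0,24],
    [-100,12,0,32],
    [-125,14,0,40],
    [-150,17,0,48],
    [-158,18,0,56],
    [-158,18,0,64],
  ],
)

```text
clock: 35.4
position: [510.6, 131.0, 171.6]
tcp_rot: [[0.895, 0.445, -0.003], [0.445, -0.895, -0.002], [-0.003, 0.001, -1.0]]
wrist_force: [0.4, 0.9, 0.2]
gripper_width: 0.753
grip_force: 0.0
```

>>> servo_tool(
  plan=[
    [0,0,0,8],
    [0,0,0,15],
    [0,0,0,15],
    [0,0,0,15],
  ],
)

```text
clock: 35.8
position: [510.6, 133.6, 172.3]
tcp_rot: [[0.978, 0.211, -0.002], [0.211, -0.978, -0.001], [-0.002, 0.0, -1.0]]
wrist_force: [-0.3, 0.2, -0.6]
gripper_width: 0.746
grip_force: 0.0
```

```bash
python3 wr.py 511 134 80;python3 -c "
from h import *
go((511,134,86),-78)"
```

```text
1127 [512.1 133.2] [49.5 11.7] 12.5
t35.9 pos [511. 134. 173.] d [ 1.3  0.7 89.5] turn -0.3 (j7 -108)
closing -77.53880214691162
t35.9 pos [511. 134. 173.] d [ 0.4 -0.3 86.5] turn 0.1 (j7 -108)
```

>>> servo_tool(
  plan=[
    [1,0,40,0],
    [1,0,70,0],
    [1,0,82,0],
    [1,0,86,0],
    [1,0,86,0],
    [1,0,86,0],
  ],
)

```text
clock: 36.45
position: [513.1, 134.4, 88.4]
tcp_rot: [[0.978, 0.208, 0.002], [0.208, -0.978, 0.001], [0.002, -0.0, -1.0]]
wrist_force: [0.0, 0.1, -0.7]
gripper_width: 0.748
grip_force: 0.0
```

>>> servo_tool(
  plan=[
    [0,0,0,0],
    [0,0,0,0],
    [0,0,0,0],
    [0,0,0,0],
    [0,0,0,0],
    [0,0,0,0],
    [0,0,0,0],
    [0,0,0,0],
  ],
  grip=1,
)

```text
clock: 37.25
position: [512.3, 133.6, 87.2]
tcp_rot: [[0.978, 0.207, -0.0], [0.207, -0.978, -0.001], [-0.0, 0.001, -1.0]]
wrist_force: [0.2, -1.0, -0.1]
gripper_width: 0.132
grip_force: 30.0
```

>>> servo_tool(
  plan=[
    [0,0,0,-3],
    [0,0,0,-9],
    [0,0,0,-16],
    [0,0,0,-23],
    [0,0,0,-30],
    [0,0,0,-37],
    [0,0,0,-44],
    [0,0,0,-50],
  ],
)

```text
clock: 38.05
position: [511.9, 134.1, 87.3]
tcp_rot: [[0.466, 0.885, -0.001], [0.885, -0.466, 0.0], [-0.0, -0.001, -1.0]]
wrist_force: [-1.6, 0.4, 0.4]
gripper_width: 0.132
grip_force: 30.0
```

>>> servo_tool(
  plan=[
    [0,0,0,-7],
    [0,0,0,-14],
    [0,0,0,-20],
    [0,0,0,-25],
    [0,0,0,-29],
    [0,0,0,-32],
    [0,0,0,-34],
    [0,0,0,-34],
  ],
)

```text
clock: 38.85
position: [511.6, 134.3, 87.2]
tcp_rot: [[-0.103, 0.995, -0.001], [0.995, 0.103, 0.001], [0.001, -0.001, -1.0]]
wrist_force: [-4.5, 1.5, 3.8]
gripper_width: 0.149
grip_force: 32.0
```

```bash
python3 -c "
from h import *
o=r.get_obs(); print(o['wrist_torque']); go(o['position'],0)"
```

```text
[ 0.35017791  0.88115981 -0.7582423 ]
t38.9 pos [512. 134.  87.] d [0. 0. 0.] turn 5.9 (j7 -41)
```

The collar is against its end stop: the torque has risen and the bar is slipping between the pads. I'll relax, release and check.

>>> servo_tool(
  plan=[
    [0,0,0,2],
    [0,0,0,4],
    [0,0,0,4],
  ],
)

```text
clock: 39.15
position: [511.6, 134.4, 87.2]
tcp_rot: [[-0.033, 0.999, -0.001], [0.999, 0.033, -0.0], [-0.0, -0.001, -1.0]]
wrist_force: [-5.9, 2.1, 3.7]
gripper_width: 0.136
grip_force: 30.0
```

>>> servo_tool(
  plan=[
    [0,0,0,0],
    [0,0,0,0],
    [0,0,0,0],
    [0,0,0,0],
    [0,0,-40,0],
    [0,0,-80,0],
    [0,0,-120,0],
    [0,0,-120,0],
  ],
  grip=-0.5,
)

```text
clock: 39.95
position: [515.3, 135.4, 212.4]
tcp_rot: [[-0.034, 0.999, 0.009], [0.999, 0.034, 0.002], [0.002, 0.009, -1.0]]
wrist_force: [1.0, 0.1, 0.0]
gripper_width: 0.749
grip_force: 0.0
```

>>> servo_tool(
  plan=[
    [-40,0,0,0],
    [-80,0,0,0],
    [-120,0,0,0],
    [-160,0,0,0],
    [-200,0,0,0],
    [-240,0,0,0],
    [-240,0,0,0],
    [-240,0,0,0],
  ],
)

```text
clock: 40.75
position: [520.1, -106.9, 206.5]
tcp_rot: [[-0.032, 0.999, -0.001], [0.999, 0.032, 0.0], [0.0, -0.001, -1.0]]
wrist_force: [-0.5, 0.6, -0.1]
gripper_width: 0.749
grip_force: 0.0
```

Run:
```python
from meas import *
I,D=r.grab_frame("top"); P=cloud("top",D); heels(I,P)
w=P[235:290,230:270].reshape(-1,3); w=w[(w[:,2]>72)&(w[:,2]<86)]
print(len(w),cv2.minAreaRect(w[:,:2].astype(np.float32)))
a=cv2.resize(I[205:305,90:270],None,fx=4.4,fy=4.4); cv2.imwrite("pics/f.png",a); cv2.imwrite("pics/top4.png",I)
```

```text
r [499. 265.] 206 z26 tag [ 516. -408.] rect [ 517. -424.] [83. 48.] 5 n 359
r [468. 267.] 106 z34 tag [ 510. -341.] rect [ 510. -342.] [49. 46.] 4 n 339
r [253. 326.] 109 z29 tag [377. 110.] rect [378. 111.] [56. 49.] 1 n 597
r [304. 339.] 110 z29 tag [352.   2.] rect [354.   3.] [50. 56.] 84 n 595
137 ((511.4991760253906, 132.11846923828125), (10.223535537719727, 44.36337661743164), 1.410474419593811)
```

View pics/f.png

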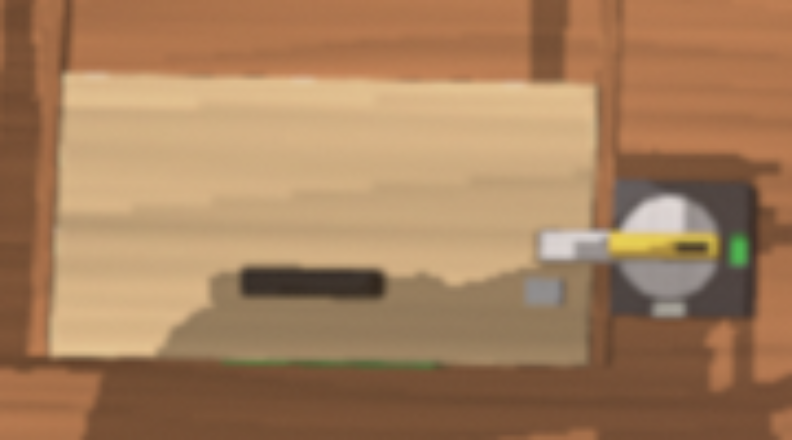

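View pics/top4.png

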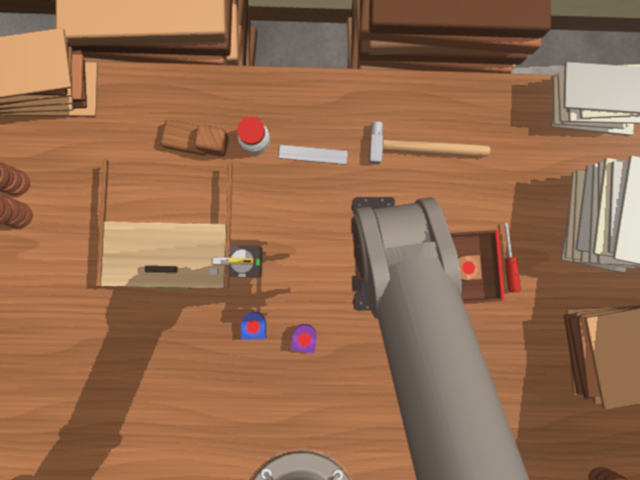

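The lid is shut, with its handle at (161,269). The lug lies over it and the striped tail is at the green mark (258,262). The bar stands at about 91°, in line with case +y, so I'm handing in.

```bash
python3 -c "
from workcell import r
print(r.finish_job())"
```

```text
the job is handed in; nothing more can be done
None
```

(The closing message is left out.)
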